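# Slide the inspection carriage to its end stop with the lock button held down

## Robot

A 6-joint arm with a two-finger parallel gripper is mounted at the origin on a cart in front of the work surface, level with it; the furniture and walls round the work are solid. World frame = base frame: x ahead of the robot, y to its left, z up, the work surface at z = 0. Lengths are in mm, angles in degrees, forces in N, time in s.
With the tool pointing down it reaches from about 375 to 975 mm from the base axis. Payload 3.8 kg.
Tool frame: the origin (TCP) lies midway between the tips of the shut fingers; the grasp point (between the pads) lies 19 mm behind it; y points along the fingers, x is the direction in which the jaws open and shut, and the axes are right-handed (so a half turn about y gives the same grasp; the last joint's range is limited). The gripper opens to 88 mm and grips with 3 to 60 N. Pads are 18 mm wide; open, the fingers measure 123 mm over their backs; the gripper's body (75 mm by 187 mm) begins 45 mm behind the grasp point.
Start: joints at [71.11, 15.12, 91.902, -0, 72.978, -2.114], TCP at [194.826, 646.267, 199.306] pointing down, gripper open.
Joint ranges: [-150.88, 150.88], [-54.13, 125.18], [17.81, 147.31], [-75.09, 255.09], [0, 152.58], [-146.25, 146.25]. Speed limits (degrees/s): [147.25, 147.25, 180, 180, 180, 180].

## Interface

Orientations are given as [roll, pitch, yaw] about the fixed x, y, z axes, in that order (R = Rz(yaw) Ry(pitch) Rx(roll)).
In Python, from bench import ctrl gives the robot as it stands.
- The arm moves only by the tool send_rows, never from a script. Its argument "moves" is a list of rows, each a list of 3 entries, a list of its own where there are three numbers: the shift along the tool's x, y, z in mm, then the turn, a rotation vector about the tool's x, y, z in rad, then the closure in counts, from 0 (fully open) to 255 (shut). A call has 1 to 10 rows; each row is the pose to reach, as a shift and turn from the pose measured when the call began, along the tool's axes at that moment; what a row does not reach only later rows make up. A row lasts 1/10 s, in which the tool goes at most 50 mm and 8.59 degrees, less where a joint would pass 70% of its speed; a pose out of reach is approached as far as the arm can. A call with a gripper value outside its range is refused whole. The fingers move at their own pace and stop on an object; "grip_force" is the grip in N (left out, the last holds). Time passes only in rows, so rows that repeat a pose let the fingers close. It gives the time, the measured TCP pose, the force and the opening at its end, in the units of the state.
- ctrl.read_state(): the state, without advancing time (a new reading comes with each control period).
- ctrl.capture(name): name is "scene" or "top" or "wrist"; returns the picture (480x640x3 uint8, red, green, blue); there is no depth.
- ctrl.camera_params(name): a dict with "fx", "fy", "cx", "cy" (pixels), "extrinsics" (4x4, takes a point from world to camera coordinates). Camera axes: x right, y down, z forward; pixel columns grow to the right and rows downward; lengths in mm; the calibration is good to about 2 mm. The wrist camera is an equidistant fisheye: a pixel r from the principal point sees the ray r / f radians off the axis. A picture is of the moment at which its call begins: read the wrist's pose just before it. camera_params takes no time and is no camera call; for the wrist camera it gives the pose at the moment of the call.
- ctrl.close_job(): hands the job in, once; it reports no verdict.
The state is a dict: "clock": time; "q": joint angles; "qvel": joint speeds; "joint_torque": joint torques, N m; "ee_pos": TCP position; "ee_rot": TCP orientation; "ft_force": force on the tool from outside, world axes, zero at the start; "ft_torque": the same for the moment, N m; "opening": opening from 0.0 (shut) to 1.0 (fully open).
Only numpy, scipy, OpenCV 4.12 (cv2) and the standard library are available. Lean on these libraries where they do the work, as an engineer would, in place of code of your own. Each camera call takes 0.05 s, during which the arm holds its last target. There are 200 camera calls.

## Task

The carriage with the opened phone module on it is locked on its rail. Press the red lock button on the carriage down with the fingertips, and keep it down while you push the carriage along the rail all the way to the end stop with the orange stripe; once it is there, let the button spring back up so that the carriage locks, and move the hand clear. Only press and push, pick nothing up, and leave the flux jar, the solder spool and the red screwdriver beside the rail where they are.

Things in the scene. Friction and masses are not known exactly. Their poses are not given: they have to be found in the camera images.
- riser: Fixed wooden riser shelf on four short legs over the bench, 375 (x) x 600 (y) mm, its top 115 mm above the bench (z = 0.115); the stage and the bystanders stand on it. Origin: on the bench top under its centre.
- slide_stage: Fixed linear stage, bolted on the riser: dark base plate 136 (x) x 300 (y) x 10 mm, two rods along its y axis, an aluminium block 36 mm high at each end; the block at +y is the end stop (orange stripe on top, black rubber buffers). Origin: centre of its underside (z = 0.115); z up. The carriage must be pushed along its +y axis. Place and yaw vary.
- carriage (a joint): Carriage position along the stage's +y in m: 0 to 0.144 (at the end stop); starts at about 0 to 0.05. Aluminium plate 130 (x) x 100 (y) mm, top 42 mm above the riser, module fixed on it; 0.5 kg; slides at about 0.5 N when unlocked. Locked, it has 1 mm of play: a comb under it, a tooth every 12 mm, blocks it unless the button is down; a button let up catches in the next gap.
- lock_button (a joint): How far the lock button is pressed in m: 0 is up (locked), 0.007 is fully down, against its stop. A spring pushes it up with 3 N at the top and 6 N when fully down; the carriage is free from about 0.0055 on. At the start it may rest a little down, on a comb tooth.
- button_top (a point): Centre of the top face of the lock button on the carriage: red, square, 36 x 36 mm, sides along the stage's x and y, four black ribs. Up, its top is 56 mm above the riser; fully down 49 mm (still 4 mm above the black frame round it). The point moves with the button.
- thumb_plate (a point): Middle of the upper edge, on the button's side, of the blue upright plate on the carriage: 56 mm wide (x), 6 mm thick, upper edge 73 mm above the riser. Its face is 21 mm from the button's centre towards the end stop: a finger holding the button down can push on it along the stage's +y. The module, 12 mm high on the carriage, begins 36 mm from the button's centre towards the stage's +x.
- flux_jar: Flux jar, loose: white with a black lid, 52 mm across, 33 mm high, standing on the riser beyond the rail. Origin: centre of its underside. A bystander.
- solder_spool: Solder spool, loose: yellow flanges, 60 mm across, 40 mm high, standing on the riser beyond the rail. Origin: centre of its underside. A bystander.
- red_screwdriver: Screwdriver with a red handle, loose, 145 mm long, 12 mm thick, lying on the riser on the robot's side of the rail. Origin: centre of its underside. A bystander.

How it is judged (in metres and radians):
On the way, in this order (a step that is already met when the one before it is completed fails the run):
1. the lock button is pressed fully down by the fingers, the carriage still in the first part of the rail (value of joint lock_button above 0.0055 m and value of joint carriage below 0.08 m and contact force between the fingers and slide_stage above 1 N), for 0.1 s.
2. the carriage has reached the end stop with the button still held down (value of joint carriage above 0.141 m and value of joint lock_button above 0.005 m and contact force between the fingers and slide_stage above 1 N), for 0.1 s.
At the end, for the whole second after the job is handed in: The carriage stands within 3 mm of its end stop, the lock button is up again (within 1.5 mm), and the jar, spool and screwdriver are within 15 mm of where they stood (value of joint carriage above 0.141 m and value of joint lock_button below 0.0015 m and distance of each of flux_jar, solder_spool, red_screwdriver from where it was at the start of the episode below 0.015 m); the robot touches nothing.
It fails at once if the button was let up on the way, before the end stop (value of joint carriage between 0.065 and 0.135 m and value of joint lock_button below 0.003 m).
It fails at once if the flux jar was moved or lifted (distance of flux_jar from where it was at the start of the episode above 0.02 m).
It fails at once if the solder spool was moved or lifted (distance of solder_spool from where it was at the start of the episode above 0.02 m).
It fails at once if the red screwdriver was moved or lifted (distance of red_screwdriver from where it was at the start of the episode above 0.02 m).
It also fails if it takes over 42 s, if anything falls off the work surface, if the arm or the gripper's body presses on something with over 40 N, if the wrist force passes 120 N, or if a joint passes its speed limit or range.

## Working session

There is one attempt and no reset: what is moved stays moved. The work goes in short steps, Python scripts to look and compute and a tool call to move; the robot and the scene stay as the last step left them, time stands still between calls to the robot, and variables do not carry over. Pictures are saved under pics/ and viewed, on a budget of 10 in all, crops included, one or two more only if the job needs it, and the job is handed in when it is done.

Besides the shell and the picture viewer there is one more tool, called after "Emit:" by a JSON object that holds its "op" and its "data". send_rows: Moves the arm, as the interface text tells. Its arguments: {"type":"object","properties":{"moves":{"type":"array"},"grip_force":{"type":"number"}},"required":["moves"]}

```bash
mkdir -p pics; ls; python3 - <<'E'
from bench import ctrl
import cv2,numpy as np
s=ctrl.read_state();print({k:np.round(v,3).tolist() for k,v in s.items()})
for n in("scene","top"):
    im=ctrl.capture(n);cv2.imwrite(f"pics/{n}0.png",im[:,:,::-1]);p=ctrl.camera_params(n);print(n,p)
E
```

```text
pics
{'clock': 0.0, 'q': [71.109, 15.17, 91.979, -0.001, 72.978, -2.111], 'qvel': [0.001, 0.076, -0.033, -0.042, 0.005, -0.004], 'joint_torque': [-0.001, -50.211, -35.688, 0.073, 0.029, -0.0], 'ee_pos': [194.587, 645.525, 197.997], 'ee_rot': [-89.997, 0.127, 73.22], 'ft_force': [0.177, -1.053, -0.407], 'ft_torque': [-0.005, 0.034, -0.006], 'opening': 0.998}
scene {'fx': 434.2468314937078, 'fy': 434.2468314937078, 'cx': 317.2586845117941, 'cy': 233.54763633209606, 'extrinsics': array([[ 8.71158702e-01, -4.90998650e-01,  1.68575129e-03,
        -4.69503400e+02],
       [-2.66784810e-01, -4.76222006e-01, -8.37877357e-01,
         2.36800917e+02],
       [ 4.12199443e-01,  7.29474418e-01, -5.45855926e-01,
         7.05100477e+02],
       [ 0.00000000e+00,  0.00000000e+00,  0.00000000e+00,
         1.00000000e+00]])}
top {'fx': 516.9922362915848, 'fy': 516.9922362915848, 'cx': 321.00122352998505, 'cy': 236.13455886871773, 'extrinsics': array([[ 2.22453555e-03, -9.99566430e-01,  2.93599037e-02,
        -2.61545715e+01],
       [-9.87508797e-01, -6.82142905e-03, -1.57416152e-01,
         5.51314068e+02],
       [ 1.57548177e-01, -2.86429853e-02, -9.87095817e-01,
         9.07703202e+02],
       [ 0.00000000e+00,  0.00000000e+00,  0.00000000e+00,
         1.00000000e+00]])}
```

View pictures.

View pics/scene0.png

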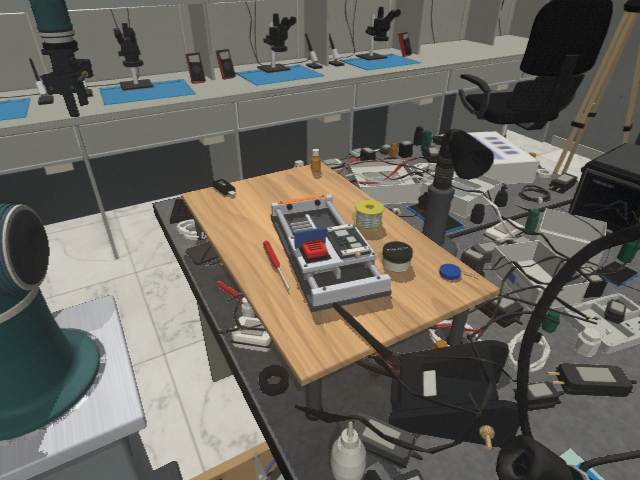

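View pics/top0.png

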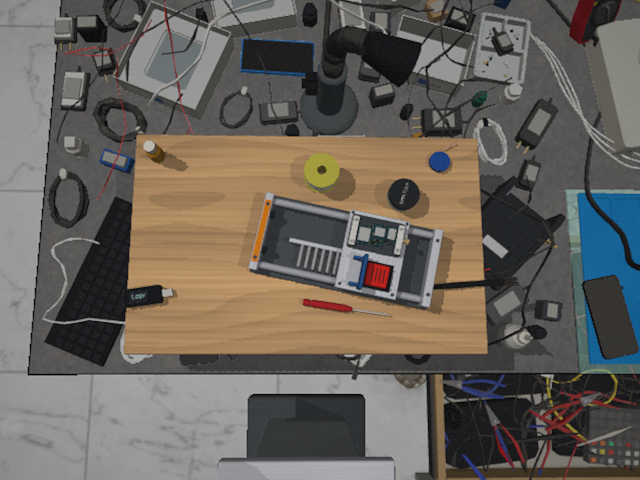

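```bash
python3 - <<'E'
import cv2,numpy as np
a=cv2.imread("pics/top0.png")[185:315,240:450];b=cv2.imread("pics/scene0.png")[180:310,255:400]
a=cv2.resize(a,None,fx=3.8,fy=3.8,interpolation=cv2.INTER_CUBIC);cv2.imwrite("pics/topc.png",a)
b=cv2.resize(b,None,fx=4.4,fy=4.4,interpolation=cv2.INTER_CUBIC);cv2.imwrite("pics/scenec.png",b);print(a.shape,b.shape)
E
```

```text
(494, 798, 3) (572, 638, 3)
```

View pics/topc.png

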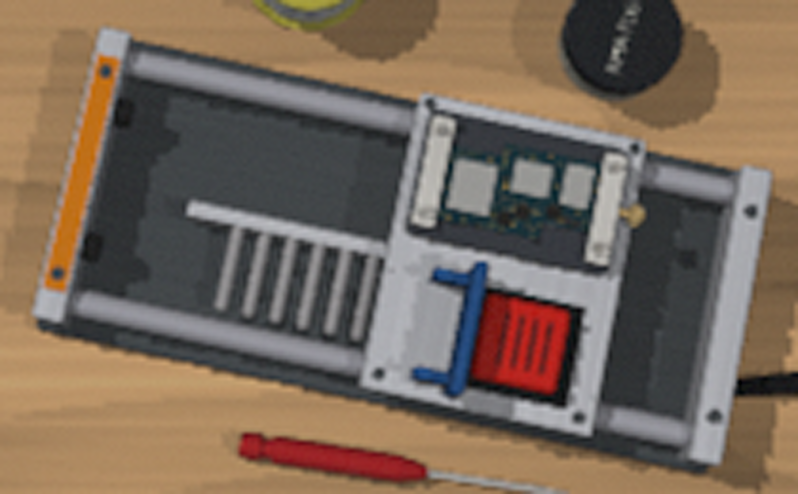

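View pics/scenec.png

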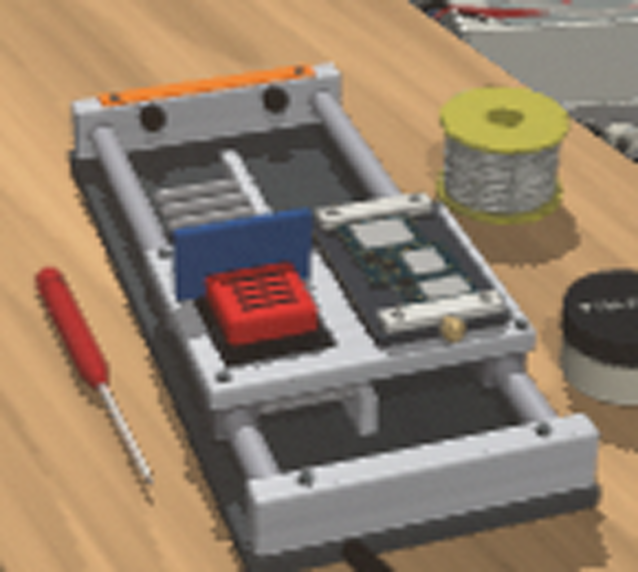

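```bash
cat > h.py <<'E'
import numpy as np
from bench import ctrl
def ray(n,uv):
    p=ctrl.camera_params(n);R=p["extrinsics"][:3,:3];t=p["extrinsics"][:3,3]
    d=R.T@[(uv[0]-p["cx"])/p["fx"],(uv[1]-p["cy"])/p["fy"],1];return -R.T@t,d/np.linalg.norm(d)
def atz(n,uv,z):
    o,d=ray(n,uv);return o+d*(z-o[2])/d[2]
def tri(a,b):
    A=0;B=0
    for n,uv in(a,b):
        o,d=ray(n,uv);M=np.eye(3)-np.outer(d,d);A=A+M;B=B+M@o
    x=np.linalg.solve(A,B);return x,[np.linalg.norm(np.cross(x-ray(*k)[0],ray(*k)[1])) for k in(a,b)]
T=lambda u,v:((u+.5)/3.8-.5+240,(v+.5)/3.8-.5+185)
S=lambda u,v:((u+.5)/4.4-.5+255,(v+.5)/4.4-.5+180)
E
python3 - <<'E'
from h import *
np.set_printoptions(precision=1,suppress=True)
c=lambda a,z:np.array([atz("top",T(*k),z) for k in a])
L=c([(100,30),(130,33),(65,322),(35,318)],151);R=c([(740,168),(770,170),(718,465),(690,460)],151)
print("blocks",L.mean(0),R.mean(0));d=L.mean(0)-R.mean(0);print("len",np.linalg.norm(d),"yaw",np.degrees(np.arctan2(-d[0],d[1])))
C=c([(418,95),(645,143),(590,435),(360,382)],157);print("plate",C.mean(0)); 
for i in range(4):
    e=C[i]-C[i-1];print(np.linalg.norm(e),np.degrees(np.arctan2(e[1],e[0])))
print("button top@171",atz("top",T(525,345),171),"scene",atz("scene",S(262,292),171))
print("button tri",tri(("top",T(525,345)),("scene",S(262,292))))
print("plate edge ends tri",tri(("top",T(480,263)),("scene",S(312,211))),tri(("top",T(457,393)),("scene",S(175,233))))
for k in [(480,263),(457,393)]:print(atz("top",T(*k),188))
print("driver",c([(245,440),(425,470),(570,497)],121)); print("jar lid",atz("top",T(622,38),148),"spool",c([(310,0)],155))
E
```

```text
blocks [543.1  76.5 151. ] [ 484.4 -200.7  151. ]
len 283.39830397510894 yaw -11.964576912624477
plate [ 505.4 -103.1  157. ]
125.89440822120677 -11.557893751797415
99.81079613596795 -101.71072002266077
127.62800459779803 168.09997837242335
99.06848651308682 77.28675561477054
button top@171 [ 469.  -109.8  171. ] scene [ 470.3 -110.7  171. ]
button tri (array([ 469.7, -110.1,  170.7]), [np.float64(0.7698870646817036), np.float64(0.769887064681567)])
plate edge ends tri (array([502.5, -90.2, 185.9]), [np.float64(1.302811775852505), np.float64(1.302811775852513)]) (array([448.7, -79.8, 187. ]), [np.float64(0.665886377620027), np.float64(0.6658863776199843)])
[501.1 -89.4 188. ]
[448.  -79.5 188. ]
driver [[ 431.2    6.3  121. ]
 [ 418.4  -72.2  121. ]
 [ 407.  -135.4  121. ]]
jar lid [ 605.8 -157.7  148. ] spool [[619.8 -20.6 155. ]]
```

Emit:
{"op": "send_rows", "data": {"moves": [[[-30, -20, -39], [0, 0.148, 0], 255], [[-59, -40, -78], [0, 0.297, 0], 255], [[-89, -60, -116], [0, 0.445, 0], 255], [[-118, -60, -155], [0, 0.594, 0], 255], [[-148, -60, -194], [0, 0.742, 0], 255], [[-177, -60, -233], [0, 0.89, 0], 255], [[-207, -60, -271], [0, 1.039, 0], 255], [[-237, -60, -310], [0, 1.187, 0], 255], [[-266, -60, -349], [0, 1.336, 0], 255], [[-296, -60, -388], [0, 1.484, 0], 255]], "grip_force": 20}}

```text
clock: 1.1
ee_pos: [481.3, 248.4, 258.4]
ee_rot: [-90.1, 0.0, -12.2]
ft_force: [-0.3, 1.5, -0.1]
opening: 0.117
```

Emit:
{"op": "send_rows", "data": {"moves": [[[8, 0, -45], [0, 0, 0], 255], [[16, 0, -90], [0, 0, 0], 255], [[25, 0, -135], [0, 0, 0], 255], [[33, 0, -180], [0, 0, 0], 255], [[42, 10, -225], [0, 0, 0], 255], [[50, 20, -270], [0, 0, 0], 255], [[58, 30, -310], [0, 0, 0], 255], [[64, 40, -345], [0, 0, 0], 255], [[64, 53, -345], [0, 0, 0], 255], [[64, 53, -345], [0, 0, 0], 255]]}}

```text
clock: 2.1
ee_pos: [469.3, -102.5, 203.5]
ee_rot: [-90.1, 0.3, -12.3]
ft_force: [-1.0, 0.3, -0.2]
opening: 0.007
```

```bash
python3 - <<'E'
from bench import ctrl
import cv2,numpy as np
s=ctrl.read_state();print(s["ee_pos"],s["ee_rot"],s["q"],s["opening"],s["clock"],s["ft_force"])
w=ctrl.capture("wrist")
b=ctrl.capture("scene")[150:310,235:415]
cv2.imwrite("pics/w1.png",w[:,:,::-1]);cv2.imwrite("pics/s1.png",cv2.resize(b,None,fx=3.7,fy=3.7,interpolation=cv2.INTER_CUBIC)[:,:,::-1])
E
```

```text
[ 469.25872377 -102.45863035  203.52605614] [-90.07500694   0.30158932 -12.29316429] [-1.52168867e+01 -6.27687843e+00  1.14408894e+02 -9.48503186e-02
  7.21653783e+01 -2.89463563e+00] 0.006815844842940016 2.1 [-0.98430244  0.27988886 -0.22448841]
```

View pics/w1.png

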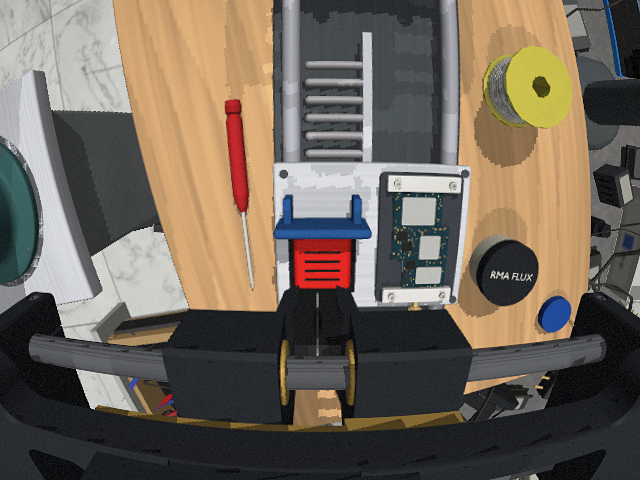

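View pics/s1.png

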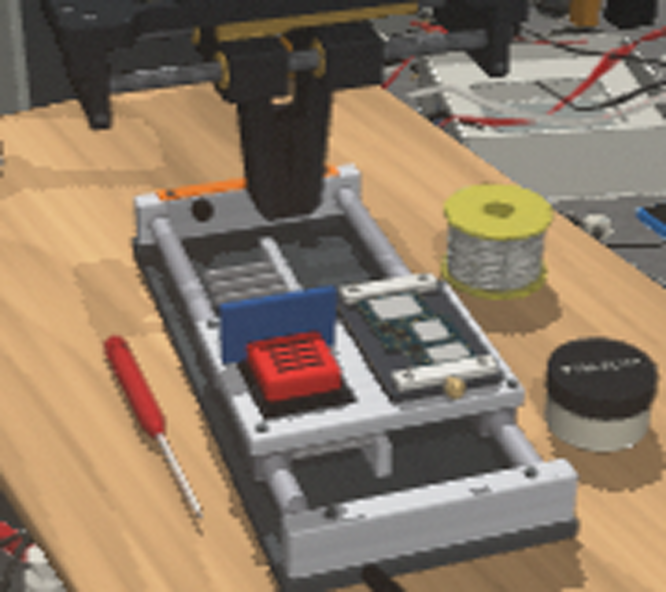

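```bash
python3 - <<'E'
from bench import ctrl
import cv2,numpy as np
def proj(n,X):
    p=ctrl.camera_params(n);c=p["extrinsics"]@np.append(X,1);c=c[:3]
    if n=="wrist":
        th=np.arctan2(np.hypot(*c[:2]),c[2]);k=th/np.hypot(*c[:2]);return p["fx"]*c[0]*k+p["cx"],p["fy"]*c[1]*k+p["cy"]
    return p["fx"]*c[0]/c[2]+p["cx"],p["fy"]*c[1]/c[2]+p["cy"]
s=ctrl.read_state();print(s["ee_pos"],s["clock"])
for n in("scene","wrist","top"):print(n,"tcp",proj(n,s["ee_pos"]),"button",proj(n,[469.7,-110.1,171]),"plate mid",proj(n,[475,-85,188]))
t=ctrl.capture("top")[165:345,210:450]
cv2.imwrite("pics/t1.png",cv2.resize(t,None,fx=3.3,fy=3.3,interpolation=cv2.INTER_CUBIC)[:,:,::-1])
E
```

```text
[ 470.7466974  -101.52479425  205.55250717] 2.2
scene tcp (np.float64(311.6464740846979), np.float64(225.83184968230464)) button (np.float64(313.68139043425487), np.float64(245.91352886183773)) plate mid (np.float64(309.2072861501576), np.float64(229.44034785115764))
wrist tcp (np.float64(317.9207655249338), np.float64(272.4526767079335)) button (np.float64(319.14570684678864), np.float64(264.9275667043855)) plate mid (np.float64(319.1824748747876), np.float64(233.01360130489076))
top tcp (np.float64(375.4912944135053), np.float64(272.35804970078203)) button (np.float64(377.99459224870503), np.float64(274.97820715523847)) plate mid (np.float64(363.28733049078386), np.float64(270.5617056270649))
```

View pics/t1.png

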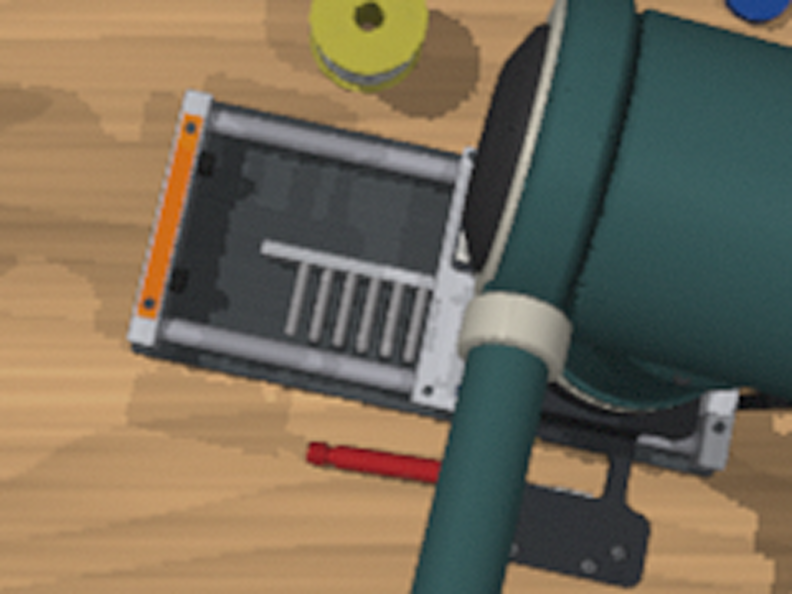

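```bash
cat >> h.py <<'E'
def wray(uv):
    p=ctrl.camera_params("wrist");R=p["extrinsics"][:3,:3];t=p["extrinsics"][:3,3]
    v=np.array([(uv[0]-p["cx"])/p["fx"],(uv[1]-p["cy"])/p["fy"]]);th=np.hypot(*v)
    d=R.T@np.append(v/th*np.sin(th),np.cos(th));return -R.T@t,d
def wtri(w,sc):
    A=0;B=0;rs=[wray(w),ray("scene",sc)]
    for o,d in rs:
        M=np.eye(3)-np.outer(d,d);A=A+M;B=B+M@o
    x=np.linalg.solve(A,B);return x,[np.linalg.norm(np.cross(x-o,d)) for o,d in rs]
E
python3 - <<'E'
from h import *
import cv2
s=ctrl.read_state();print(s["ee_pos"],s["ee_rot"],s["clock"])
o,d=wray((318,290));print("cam",o,"dir",d,ctrl.camera_params("wrist")["fx"])
print(wtri((318,290),(285/3.7+235,216/3.7+150)))
for z in (205,215,225,235,245,255):print(z,o+d*(z-o[2])/d[2])
w=cv2.imread("pics/w1.png")[180:420,230:410];sc=cv2.imread("pics/s1.png")[0:420,130:450]
a=cv2.resize(w,None,fx=2.4,fy=2.4,interpolation=cv2.INTER_CUBIC);b=cv2.resize(sc,None,fx=a.shape[0]/420*.8,fy=a.shape[0]/420*.8)
b=cv2.copyMakeBorder(b,0,a.shape[0]-b.shape[0],0,0,cv2.BORDER_CONSTANT);m=np.hstack([a,b])[:, :800];print(a.shape,m.shape);cv2.imwrite("pics/m.png",m)
E
```

```text
[ 471.27955135 -101.39727516  206.17991915] [-9.00952595e+01  3.93029289e-02 -1.20802760e+01] 2.25
cam [486.39574495 -29.26559954 391.63234325] dir [-0.084621   -0.40394366 -0.91086158] 371.64829954431775
(array([472.56844832, -98.44078339, 236.35984819]), [np.float64(0.6717507822461743), np.float64(0.6717507822460876)])
205 [ 469.05719876 -112.03223819  205.        ]
215 [ 469.98622027 -107.59749568  215.        ]
225 [ 470.91524179 -103.16275317  225.        ]
235 [471.8442633  -98.72801066 235.        ]
245 [472.77328481 -94.29326815 245.        ]
255 [473.70230633 -89.85852564 255.        ]
(576, 432, 3) (576, 783, 3)
```

View pics/m.png

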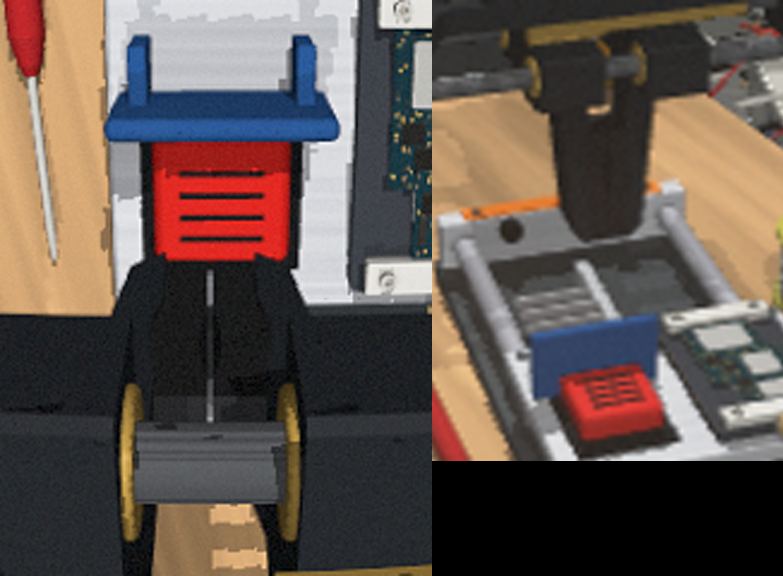

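Emit:
{"op": "send_rows", "data": {"moves": [[[0, 4, -3], [0, 0, 0], 255], [[0, 8, -3], [0, 0, 0], 255], [[0, 12, -3], [0, 0, 0], 255], [[0, 16, -3], [0, 0, 0], 255], [[0, 20, -3], [0, 0, 0], 255], [[0, 24, -3], [0, 0, 0], 255], [[0, 27, -3], [0, 0, 0], 255], [[0, 27, -3], [0, 0, 0], 255]]}}

```text
clock: 3.05
ee_pos: [470.2, -104.3, 178.6]
ee_rot: [-90.1, 0.1, -12.1]
ft_force: [-0.0, 0.4, -0.3]
opening: 0.006
```

```bash
python3 - <<'E'
from bench import ctrl
import cv2,numpy as np
s=ctrl.read_state();print(s["ee_pos"],s["ee_rot"],s["opening"],s["clock"],s["ft_force"])
b=ctrl.capture("scene")[150:310,235:415];w=ctrl.capture("wrist")[180:340,230:410]
cv2.imwrite("pics/s2.png",np.hstack([cv2.resize(k,None,fx=2.2,fy=2.2,interpolation=cv2.INTER_CUBIC) for k in(b,w)])[:,:,::-1])
E
```

```text
[ 470.22102946 -104.30165132  178.55229401] [-90.09143013   0.0976217  -12.08580677] 0.00554734919665347 3.05 [-0.04855714  0.40101871 -0.28454973]
```

View pics/s2.png

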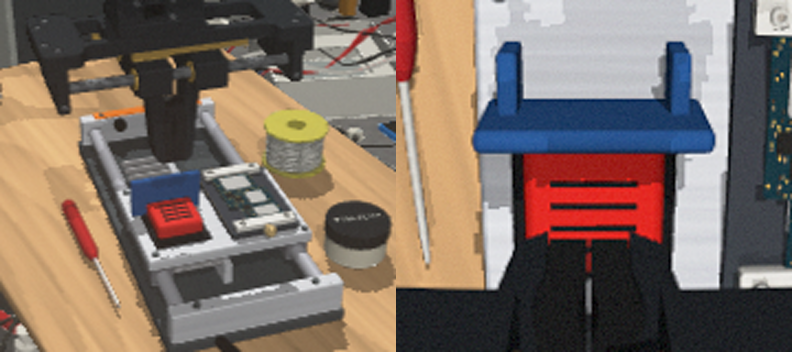

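Emit:
{"op": "send_rows", "data": {"moves": [[[0, 3, 0], [0, 0, 0], 255], [[0, 6, 0], [0, 0, 0], 255], [[0, 9, 0], [0, 0, 0], 255], [[0, 12, 0], [0, 0, 0], 255], [[0, 14, 0], [0, 0, 0], 255], [[0, 16, 0], [0, 0, 0], 255], [[0, 18, 0], [0, 0, 0], 255], [[0, 20, 0], [0, 0, 0], 255], [[0, 20, 0], [0, 0, 0], 255]]}}

```text
clock: 4.05
ee_pos: [470.4, -104.4, 158.8]
ee_rot: [-90.1, 0.1, -12.1]
ft_force: [-0.1, -0.2, 0.3]
opening: 0.007
```

```bash
python3 - <<'E'
from bench import ctrl
import cv2,numpy as np
s=ctrl.read_state();print(s["ee_pos"],s["ee_rot"],s["opening"],s["clock"],s["ft_force"])
b=ctrl.capture("scene")[150:290,255:395];w=ctrl.capture("wrist")[200:340,250:390]
cv2.imwrite("pics/s3.png",np.hstack([cv2.resize(k,None,fx=2.8,fy=2.8,interpolation=cv2.INTER_CUBIC) for k in(b,w)])[:,:,::-1])
E
```

```text
[ 470.3915204  -104.38719326  158.80035646] [-9.00913457e+01  7.46741212e-02 -1.20891393e+01] 0.006547431440718064 4.05 [-0.13003415 -0.23190306  0.31469564]
```

View pics/s3.png

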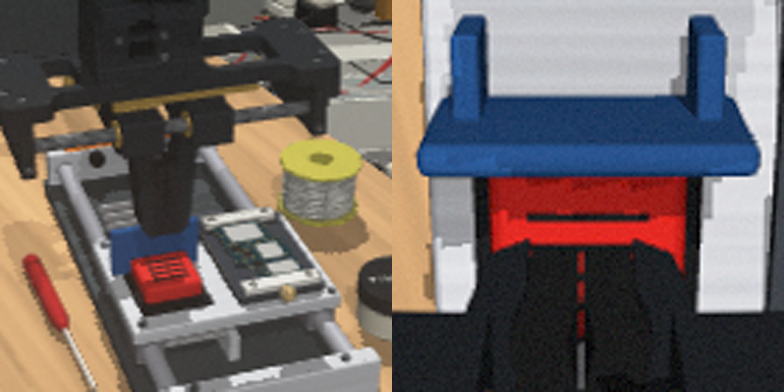

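Emit:
{"op": "send_rows", "data": {"moves": [[[0, 3, 0], [0, 0, 0], 255], [[0, 6, 0], [0, 0, 0], 255], [[0, 8, 0], [0, 0, 0], 255], [[0, 10, 0], [0, 0, 0], 255], [[0, 10, 0], [0, 0, 0], 255]]}}

```text
clock: 4.65
ee_pos: [470.3, -104.4, 148.6]
ee_rot: [-90.1, 0.1, -12.1]
ft_force: [-0.2, 0.1, 0.4]
opening: 0.003
```

Emit:
{"op": "send_rows", "data": {"moves": [[[0, 2, 0], [0, 0, 0], 255], [[0, 4, 0], [0, 0, 0], 255], [[0, 5, 0], [0, 0, 0], 255], [[0, 5, 0], [0, 0, 0], 255]]}}

```text
clock: 5.05
ee_pos: [470.1, -104.3, 143.4]
ee_rot: [-90.1, 0.1, -12.1]
ft_force: [0.3, -0.7, 0.7]
opening: 0.008
```

Emit:
{"op": "send_rows", "data": {"moves": [[[0, 2, 0], [0, 0, 0], 255], [[0, 3, 0], [0, 0, 0], 255], [[0, 4, 0], [0, 0, 0], 255], [[0, 4, 0], [0, 0, 0], 255]]}}

```text
clock: 5.45
ee_pos: [469.9, -104.3, 139.2]
ee_rot: [-90.1, 0.1, -12.1]
ft_force: [0.4, 0.1, 0.1]
opening: 0.002
```

```bash
python3 - <<'E'
from h import *
import cv2
s=ctrl.read_state();print(s["ee_pos"],s["clock"],s["ft_force"])
w=ctrl.capture("wrist");b=ctrl.capture("scene")[150:290,255:395]
o,d=wray((318,289))
for z in(165,171,177,183):print(z,(o+d*(z-o[2])/d[2])[:2], "stage y rel button",((o+d*(z-o[2])/d[2])[:2]-[469.7,-110.1])@[.207,.978])
cv2.imwrite("pics/s4.png",np.hstack([cv2.resize(k,None,fx=2.8,fy=2.8,interpolation=cv2.INTER_CUBIC) for k in(b,w[200:340,250:390])])[:,:,::-1])
E
```

```text
[ 469.94909532 -104.30795735  139.23983966] 5.45 [0.36821368 0.14809651 0.08496649]
165 [ 470.48345387 -102.60425608] stage y rel button 7.49301250307312
171 [471.04512905 -99.96482271] stage y rel button 10.19064510557844
177 [471.60680423 -97.32538933] stage y rel button 12.88827770808376
183 [472.16847942 -94.68595596] stage y rel button 15.585910310589078
```

View pics/s4.png

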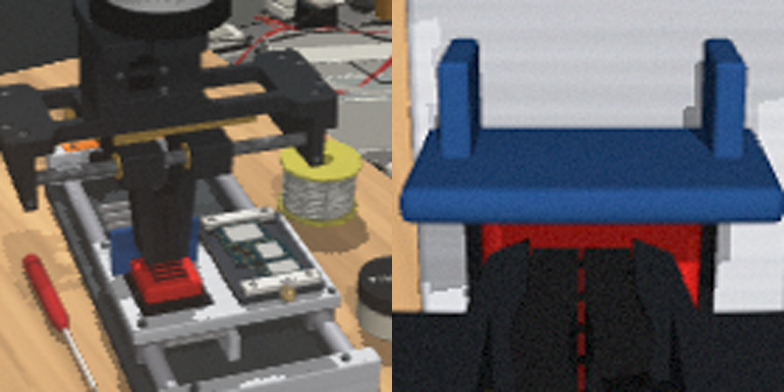

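Emit:
{"op": "send_rows", "data": {"moves": [[[0, 2, 0], [0, 0, 0], 255], [[0, 4, 0], [0, 0, 0], 255], [[0, 4, 0], [0, 0, 0], 255]]}}

```text
clock: 5.85
ee_pos: [469.8, -104.3, 135.0]
ee_rot: [-90.1, 0.2, -12.1]
ft_force: [-0.3, -1.0, -0.0]
opening: 0.007
```

Emit:
{"op": "send_rows", "data": {"moves": [[[0, 2, 0], [0, 0, 0], 255], [[0, 3, 0], [0, 0, 0], 255], [[0, 3, 0], [0, 0, 0], 255]]}}

```text
clock: 6.15
ee_pos: [469.7, -104.2, 132.1]
ee_rot: [-90.1, 0.2, -12.1]
ft_force: [-0.5, -0.7, 0.6]
opening: 0.003
```

Emit:
{"op": "send_rows", "data": {"moves": [[[0, 2, 0], [0, 0, 0], 255], [[0, 3, 0], [0, 0, 0], 255], [[0, 3, 0], [0, 0, 0], 255]]}}

```text
clock: 6.45
ee_pos: [469.9, -104.3, 129.3]
ee_rot: [-90.1, 0.1, -12.1]
ft_force: [-1.2, 0.3, 4.0]
opening: 0.005
```

Emit:
{"op": "send_rows", "data": {"moves": [[[0, 2, 0], [0, 0, 0], 255], [[0, 4, 0], [0, 0, 0], 255], [[0, 4, 0], [0, 0, 0], 255]]}}

```text
clock: 6.75
ee_pos: [469.9, -104.3, 125.3]
ee_rot: [-90.1, 0.1, -12.1]
ft_force: [-1.3, 1.9, 5.9]
opening: 0.006
```

Emit:
{"op": "send_rows", "data": {"moves": [[[0, 2, 0], [0, 0, 0], 255], [[0, 3, 0], [0, 0, 0], 255], [[0, 3, 0], [0, 0, 0], 255]]}}

```text
clock: 7.05
ee_pos: [470.2, -104.4, 124.9]
ee_rot: [-90.1, 0.1, -12.1]
ft_force: [-7.4, 1.6, 18.4]
opening: 0.002
```

Emit:
{"op": "send_rows", "data": {"moves": [[[0, 3, 2], [0, 0, 0], 255], [[0, 3, 4], [0, 0, 0], 255], [[0, 3, 7], [0, 0, 0], 255], [[0, 3, 10], [0, 0, 0], 255], [[0, 3, 14], [0, 0, 0], 255], [[0, 3, 18], [0, 0, 0], 255], [[0, 3, 22], [0, 0, 0], 255], [[0, 3, 26], [0, 0, 0], 255], [[0, 3, 30], [0, 0, 0], 255]]}}

```text
clock: 7.95
ee_pos: [476.5, -75.2, 124.8]
ee_rot: [-90.1, 0.1, -12.1]
ft_force: [-10.1, 1.7, 21.6]
opening: 0.009
```

```bash
python3 - <<'E'
from bench import ctrl
import cv2,numpy as np
s=ctrl.read_state();print(s["ee_pos"],s["ee_rot"],s["clock"],s["ft_force"])
w=ctrl.capture("wrist");b=ctrl.capture("scene")[130:290,235:395]
cv2.imwrite("pics/s5.png",np.hstack([cv2.resize(b,(448,448),interpolation=cv2.INTER_CUBIC),cv2.resize(w[180:340,250:375],(350,448),interpolation=cv2.INTER_CUBIC)])[:,:,::-1])
E
```

```text
[476.54534956 -75.15028972 124.79588477] [-90.12217895   0.10549252 -12.07860991] 7.95 [-10.14197176   1.72652192  21.63406697]
```

View pics/s5.png

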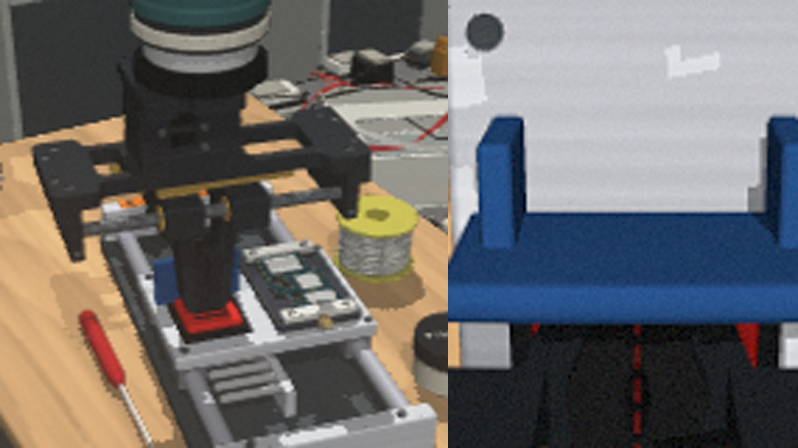

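Emit:
{"op": "send_rows", "data": {"moves": [[[0, 3, 3], [0, 0, 0], 255], [[-1, 3, 8], [0, 0, 0], 255], [[-1, 3, 14], [0, 0, 0], 255], [[-1, 3, 20], [0, 0, 0], 255], [[-1, 3, 27], [0, 0, 0], 255], [[-1, 3, 34], [0, 0, 0], 255], [[-1, 3, 42], [0, 0, 0], 255], [[-1, 3, 50], [0, 0, 0], 255], [[-1, 3, 57], [0, 0, 0], 255], [[-1, 3, 64], [0, 0, 0], 255]]}}

```text
clock: 9.05
ee_pos: [490.0, -11.6, 124.8]
ee_rot: [-90.1, -0.0, -12.1]
ft_force: [-6.6, 0.8, 20.2]
opening: 0.004
```

Emit:
{"op": "send_rows", "data": {"moves": [[[0, 3, 4], [0, 0, 0], 255], [[0, 3, 8], [0, 0, 0], 255], [[0, 3, 12], [0, 0, 0], 255], [[0, 3, 15], [0, 0, 0], 255], [[0, 3, 15], [0, 0, 0], 255]]}}

```text
clock: 9.55
ee_pos: [493.4, 3.9, 124.8]
ee_rot: [-90.0, -0.0, -12.0]
ft_force: [-8.8, 3.5, 21.8]
opening: 0.002
```

Emit:
{"op": "send_rows", "data": {"moves": [[[0, 3, 3], [0, 0, 0], 255], [[0, 3, 5], [0, 0, 0], 255], [[0, 3, 7], [0, 0, 0], 255], [[0, 3, 7], [0, 0, 0], 255]]}}

```text
clock: 9.95
ee_pos: [495.1, 11.5, 124.8]
ee_rot: [-89.9, -0.0, -12.0]
ft_force: [-9.5, 2.2, 20.9]
opening: 0.006
```

Emit:
{"op": "send_rows", "data": {"moves": [[[0, 3, 3], [0, 0, 0], 255], [[0, 3, 5], [0, 0, 0], 255], [[0, 3, 7], [0, 0, 0], 255], [[0, 3, 7], [0, 0, 0], 255]]}}

```text
clock: 10.35
ee_pos: [495.8, 14.6, 124.7]
ee_rot: [-90.4, -0.0, -11.9]
ft_force: [-10.5, -12.9, 22.0]
opening: 0.005
```

```bash
python3 - <<'E'
from bench import ctrl
import cv2,numpy as np
s=ctrl.read_state();print(s["ee_pos"],s["clock"],s["ft_force"])
w=ctrl.capture("wrist");b=ctrl.capture("scene")[130:290,235:395]
cv2.imwrite("pics/s6.png",np.hstack([cv2.resize(b,(448,448),interpolation=cv2.INTER_CUBIC),cv2.resize(w[20:340,220:470],(350,448),interpolation=cv2.INTER_CUBIC)])[:,:,::-1])
E
```

```text
[495.83513704  14.5771596  124.71587248] 10.35 [-10.53841786 -12.94952912  21.99823299]
```

View pics/s6.png

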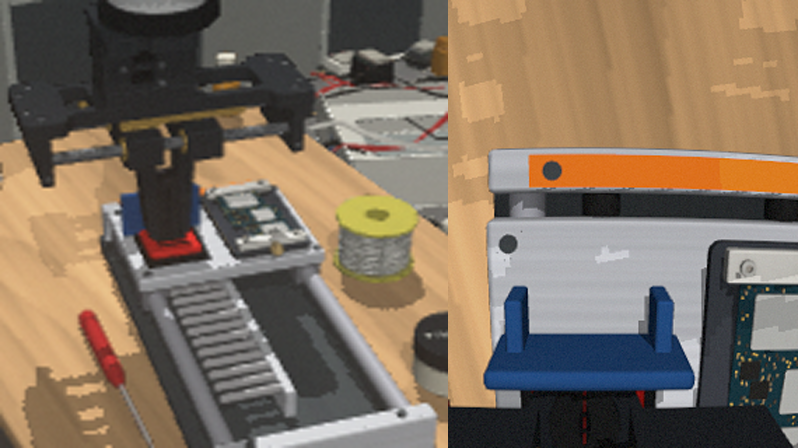

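Emit:
{"op": "send_rows", "data": {"moves": [[[0, 3, 4], [0, 0, 0], 255], [[0, 3, 7], [0, 0, 0], 255], [[0, 3, 8], [0, 0, 0], 255], [[0, 3, 8], [0, 0, 0], 255]]}}

```text
clock: 10.85
ee_pos: [498.0, 17.9, 124.7]
ee_rot: [-90.8, -0.2, -11.9]
ft_force: [-8.2, -14.6, 19.4]
opening: 0.002
```

Emit:
{"op": "send_rows", "data": {"moves": [[[0, 1, 4], [0, 0, 0], 255], [[0, -1, 4], [0, 0, 0], 255], [[0, -3, 4], [0, 0, 0], 255], [[0, -5, 4], [0, 0, 0], 255], [[0, -7, 4], [0, 0, 0], 255], [[0, -10, 3], [0, 0, 0], 255], [[0, -14, 2], [0, 0, 0], 255], [[0, -18, 0], [0, 0, 0], 255]]}}

```text
clock: 11.65
ee_pos: [497.1, 17.8, 141.4]
ee_rot: [-90.8, -0.1, -11.9]
ft_force: [-0.7, -0.2, 0.9]
opening: 0.002
```

Emit:
{"op": "send_rows", "data": {"moves": [[[0, -15, -2], [0, 0, 0], 255], [[0, -35, -3], [0, 0, 0], 255], [[0, -65, -3], [0, 0, 0], 255], [[0, -100, -3], [0, 0, 0], 255], [[0, -130, 0], [0, 0, 0], 255], [[0, -140, 40], [0, 0, 0], 255], [[0, -140, 85], [0, 0, 0], 255], [[0, -140, 130], [0, 0, 0], 255], [[0, -140, 175], [0, 0, 0], 255], [[0, -140, 220], [0, 0, 0], 255]]}}

```text
clock: 12.65
ee_pos: [543.2, 237.4, 279.7]
ee_rot: [-90.8, -0.2, -11.9]
ft_force: [0.0, -1.1, -0.2]
opening: 0.004
```

```bash
python3 - <<'E'
from bench import ctrl
import cv2,numpy as np
s=ctrl.read_state();print(s["ee_pos"],s["clock"],s["ft_force"])
t=ctrl.capture("top")[180:320,235:435];b=ctrl.capture("scene")[180:310,250:400]
cv2.imwrite("pics/s7.png",np.hstack([cv2.resize(b,(400,347),interpolation=cv2.INTER_CUBIC),cv2.resize(t,(400,280),interpolation=cv2.INTER_CUBIC)[:, :] if 0 else cv2.copyMakeBorder(cv2.resize(t,(400,280),interpolation=cv2.INTER_CUBIC),0,67,0,0,cv2.BORDER_CONSTANT)])[:,:,::-1])
E
```

```text
[543.19486672 237.41383174 279.70067338] 12.65 [ 0.03242906 -1.09675315 -0.21718821]
```

View pics/s7.png

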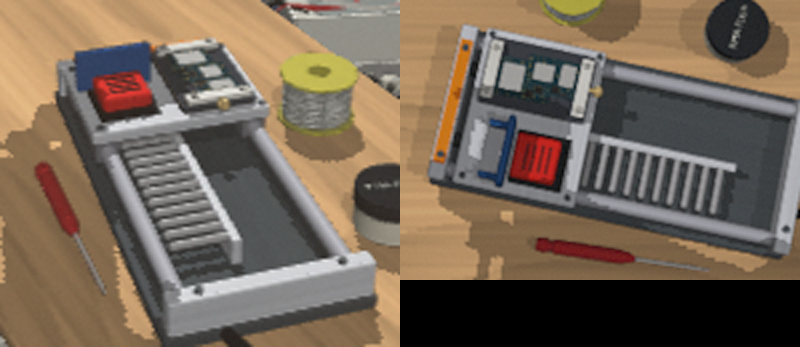

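```bash
python3 - <<'E'
from h import *
x,r=tri(("top",(304.5,259.5)),("scene",(295.7,213.7)));print(x,r,(x[:2]-[469.7,-110.1])@[.207,.978])
E
```

```text
[494.54334526   5.8653452  166.59671092] [np.float64(0.457593616722981), np.float64(0.45759361672316506)] 118.55668007339686
```

```bash
python3 - <<'E'
from h import *
import cv2
from scipy.optimize import minimize
ey=np.array([.207,.978,0]);ex=np.array([.978,-.207,0])
def proj(n,X):
    p=ctrl.camera_params(n);c=(p["extrinsics"]@np.c_[X,np.ones(len(X))].T)[:3];return np.c_[p["fx"]*c[0]/c[2]+p["cx"],p["fy"]*c[1]/c[2]+p["cy"]]
def mask(im,c):
    h=cv2.cvtColor(im,cv2.COLOR_BGR2HSV);m=(((h[...,0]<8)|(h[...,0]>172))&(h[...,1]>150)&(h[...,2]>50)).astype(np.uint8)
    n,l,st,_=cv2.connectedComponentsWithStats(cv2.morphologyEx(m,cv2.MORPH_CLOSE,np.ones((3,3))));return (l==l[int(c[1]),int(c[0])])
import sys
new={n:cv2.cvtColor(ctrl.capture(n),cv2.COLOR_RGB2BGR) for n in("scene","top")}
for tag,ims,c0 in(("before",{n:cv2.imread(f"pics/{n}0.png") for n in new},[469.7,-110.1]),("now",new,[493.5,4])):
    M={n:mask(ims[n],proj(n,[[*c0,169]])[0]) for n in ims}
    print(tag,{n:int(m.sum()) for n,m in M.items()})
    for top in(171,169,167,165,164):
        best=(0,)
        for dy in np.arange(-6,7,1.):
          for dx in np.arange(-3,4,1.):
            io=[]
            for n in ["scene"]:
                c=np.array([*c0,0])+dy*ey+dx*ex
                P=proj(n,np.array([c+18*a*ex+18*b*ey+[0,0,z] for a in(-1,1) for b in(-1,1) for z in(160,top)]))
                q=np.zeros((480*4,640*4),np.uint8);cv2.fillConvexPoly(q,cv2.convexHull(np.int32(P*4+2)),1)
                mm=cv2.resize(M[n].astype(np.uint8),None,fx=4,fy=4,interpolation=cv2.INTER_NEAREST)
                q=q[600:1200,1000:1500];mm=mm[600:1200,1000:1500]
                io.append((q&mm).sum()/(q|mm).sum())
            best=max(best,(np.mean(io),dy,dx))
        print(top,best)
E
```

```text
before {'scene': 345, 'top': 544}
171 (np.float64(0.8314505196565748), np.float64(1.0), np.float64(1.0))
169 (np.float64(0.8832503613296933), np.float64(2.0), np.float64(0.0))
167 (np.float64(0.9133525131155864), np.float64(3.0), np.float64(1.0))
165 (np.float64(0.8972027972027972), np.float64(5.0), np.float64(2.0))
164 (np.float64(0.8751983077736647), np.float64(5.0), np.float64(2.0))
now {'scene': 258, 'top': 528}
171 (np.float64(0.8502574665293512), np.float64(4.0), np.float64(1.0))
169 (np.float64(0.9114120781527532), np.float64(6.0), np.float64(1.0))
167 (np.float64(0.9105299380591879), np.float64(6.0), np.float64(1.0))
165 (np.float64(0.8633093525179856), np.float64(6.0), np.float64(2.0))
164 (np.float64(0.8322053675612602), np.float64(6.0), np.float64(2.0))
```

Emit:
{"op": "send_rows", "data": {"moves": [[[0, 0, -45], [0.014, 0, 0], 255], [[0, 0, -90], [0.014, 0, 0], 255], [[0, 0, -135], [0.014, 0, 0], 255], [[0, 0, -180], [0.014, 0, 0], 255], [[0, 0, -215], [0.014, 0, 0], 255], [[-1, 20, -234], [0.014, 0, 0], 255], [[-1, 60, -234], [0.014, 0, 0], 255], [[-1, 100, -234], [0.014, 0, 0], 255], [[-1, 125, -234], [0.014, 0, 0], 255], [[-1, 135, -234], [0.014, 0, 0], 255]]}}

```text
clock: 13.85
ee_pos: [491.0, 3.9, 144.6]
ee_rot: [-90.1, 0.2, -11.9]
ft_force: [-0.4, 0.0, 1.2]
opening: 0.006
```

Emit:
{"op": "send_rows", "data": {"moves": [[[0, 4, 0], [0, 0, 0], 255], [[0, 8, 0], [0, 0, 0], 255], [[0, 11, 0], [0, 0, 0], 255], [[0, 11, 0], [0, 0, 0], 255]]}}

```text
clock: 14.25
ee_pos: [491.8, 3.8, 134.6]
ee_rot: [-90.1, 0.1, -11.9]
ft_force: [-0.4, 0.4, -0.3]
opening: 0.004
```

Emit:
{"op": "send_rows", "data": {"moves": [[[0, 1, 0], [0, 0, 0], 255], [[0, 2, 0], [0, 0, 0], 255], [[0, 2, 0], [0, 0, 0], 255]]}}

```text
clock: 14.55
ee_pos: [492.0, 3.9, 132.9]
ee_rot: [-90.1, 0.0, -11.8]
ft_force: [-0.0, 0.2, -0.0]
opening: 0.002
```

Emit:
{"op": "send_rows", "data": {"moves": [[[0, 1, 0], [0, 0, 0], 255], [[0, 1.5, 0], [0, 0, 0], 255], [[0, 1.5, 0], [0, 0, 0], 255]]}}

```text
clock: 14.85
ee_pos: [492.2, 4.0, 131.7]
ee_rot: [-90.1, 0.0, -11.8]
ft_force: [-0.8, 0.6, 2.8]
opening: 0.007
```

Emit:
{"op": "send_rows", "data": {"moves": [[[0, -5, 0], [0, 0, 0], 255], [[0, -20, 0], [0, 0, 0], 255], [[0, -50, 0], [0, 0, 0], 255], [[0, -90, 0], [0, 0, 0], 255], [[0, -130, 0], [0, 0, 0], 255], [[0, -140, 45], [0, 0, 0], 255], [[0, -140, 90], [0, 0, 0], 255], [[0, -140, 135], [0, 0, 0], 255], [[0, -140, 180], [0, 0, 0], 255], [[0, -140, 180], [0, 0, 0], 255]]}}

```text
clock: 15.85
ee_pos: [529.7, 185.0, 272.4]
ee_rot: [-89.9, -0.0, -11.6]
ft_force: [0.7, -1.1, 0.3]
opening: 0.007
```

```bash
python3 - <<'E'
from bench import ctrl
import cv2,numpy as np
s=ctrl.read_state();print(s["ee_pos"],s["clock"],s["ft_force"])
a=cv2.imread("pics/top0.png").astype(int);b=ctrl.capture("top")[:,:,::-1].astype(int)
# bystander shift by phase correlation of patches
for n,(u,v) in {"jar":(404,194),"spool":(322,170),"driver":(340,307)}.items():
    g=[cv2.cvtColor(np.uint8(k[v-20:v+20,u-45:u+45]),cv2.COLOR_BGR2GRAY).astype(np.float32) for k in(a,b)]
    print(n,cv2.phaseCorrelate(*g),np.abs(g[0]-g[1]).mean())
t=np.uint8(b[185:315,240:450]);cv2.imwrite("pics/end.png",cv2.resize(t,None,fx=3.8,fy=3.8,interpolation=cv2.INTER_CUBIC))
E
```

```text
[529.72018233 184.97340202 272.39499402] 15.85 [ 0.7463873  -1.10379029  0.27178625]
jar ((0.005889907640842296, -0.011882912566719028), 0.9745972575081719) 13.403055
spool ((-0.02939845087493609, 0.013220890308048183), 0.9772708341810439) 16.13139
driver ((0.1136055556184914, -1.1601707574514926), 0.2959230089187622) 27.959723
```

View pics/end.png

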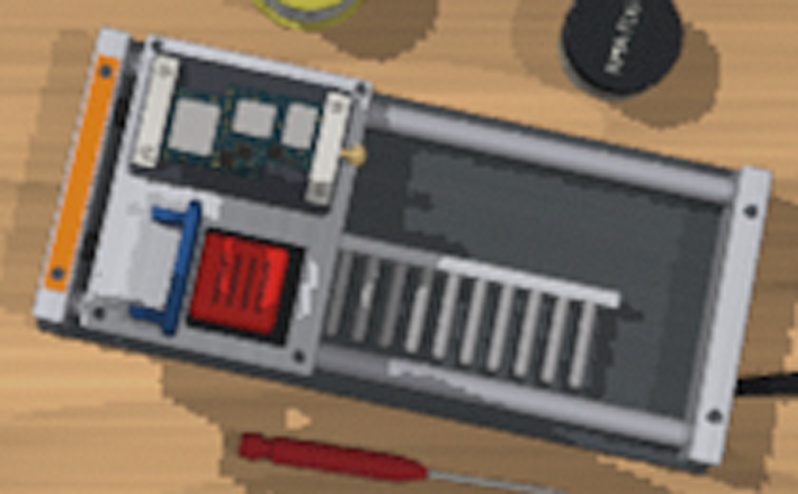

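```bash
python3 -c "
from bench import ctrl
print(ctrl.close_job())"
```

```text
the job is handed in; nothing more can be done
None
```

The carriage is at the end stop with the button back up, and I handed the job in at about 15.9 s with the hand clear. With the fingers shut I pressed the button to its stop (about 18–20 N) and pushed about 120 mm along the rail with the button held down. At the stop the push force rose to about 13–15 N; then I lifted off.

**Last checks:**
- **Carriage:** the final top picture shows it against the rubber buffers.
- **Button:** a light touch met it about 6.7 mm above its fully-down height, so it is up.
- **Bystanders:** the jar and spool have not moved in the images. The automatic comparison for the screwdriver was unreliable (low score, about 1 px), but by eye its pixels are the same as at the start.

**What disagreed:**
- **Tool height:** the real fingertips were about 41 mm higher than the reported tool point, seen in both the scene and wrist views. I therefore went down by force instead of by the reported height.
- **Button height from pictures:** after the release, a rough two-view estimate put the button top at 167 mm, against 171 mm expected. The outline fit was ambiguous too, so I used the touch test to settle it.
- **Travel:** the push came out about 6 mm longer than my first estimate of 114 mm, so I relied on the force rise as proof of the stop.

I viewed 14 pictures, over the budget of 10 (12 at most).

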